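# Block a loose mould in its transit tray

### The job

The aluminium mould is loose in its wooden transit tray. Slide it into a corner of the tray and fill the two gaps left with the two wooden filler blocks that fit, one alongside the mould and one across its end, both pushed fully down onto the tray floor with their grip ribs up, so that nothing can shift. Leave the third, thinnest block out on the bench, and do not disturb the jar, screwdriver and dish.

Things in the scene. Friction and masses are not known exactly. Their poses are not given: they have to be found in the camera images.
- tray: Open plywood tray, fixed to the bench, 196 x 136 mm outside and 46 mm high; floor 6 mm thick, walls 8 mm thick, so the inside is 180 mm (along its x) by 120 mm (along its y) and 40 mm deep. Origin: centre of the underside, on the bench; x along the long side, z up.
- mould: Bolted aluminium mould, 0.6-0.9 kg, 120 (its x) x 85 (y) x 38 mm tall, loose on the tray floor, its long side roughly along the tray's. On top, centred, a grip boss 34 (x) x 16 (y) x 25 mm tall (top 63 mm above the underside), to grip or push it by. In a corner it leaves a gap 35 mm wide alongside and one 60 mm wide at its end. Origin: centre of the underside; z up.
- filler_medium: Beech filler block of middle thickness, 114 mm long, 32 mm thick, 40 mm tall, about 0.11 kg; fits the gap alongside the mould, lengthwise with the tray. On top, centred, a grip rib 60 (x) x 16 (y) x 25 mm tall (top 65 mm above the underside). Foot edges bevelled 5 mm. Origin: centre of the underside; x along its length, y across its thickness, z up.
- filler_wide: Thickest beech filler block, 114 mm long, 57 mm thick, 40 mm tall, about 0.19 kg; fits the gap across the end of the mould, its length across the tray. On top, centred, a grip rib 60 (x) x 16 (y) x 25 mm tall (top 65 mm above the underside). Foot edges bevelled 5 mm. Origin: centre of the underside; x along its length, y across its thickness, z up.
- filler_thin: Thinnest beech filler block, 114 mm long, 20 mm thick, 40 mm tall; too thin for either gap, it stays on the bench. On top, centred, a grip rib 60 (x) x 16 (y) x 25 mm tall (top 65 mm above the underside). Foot edges bevelled 5 mm. Origin: centre of the underside; x along its length, y across its thickness, z up.
- jar: Bystander: small closed green glass jar, 52 mm across, about 62 mm tall, upright on the bench. Origin: centre of the underside.
- screwdriver: Bystander: screwdriver 180 mm long lying on the bench along its x. Origin near its middle, at bench level.
- dish: Bystander: small white ceramic dish, 70 mm across, 28 mm high. Origin: centre of the underside.
There are look-alikes about, which are no part of the job. Of the things like the mould, leave any that is pink; of the rest the smaller one is meant.

How it is judged (in metres and radians):
At the end, for the whole second after the job is handed in: Mould, 32 mm block (lengthwise, beside the mould) and 57 mm block (across the tray, at its end) upright in the tray, square to it within 0.08 rad, undersides within 2.5 mm of its floor, at rest; the thinnest block at rest on the bench, below 30 mm high, over 70 mm from the tray's centre (z of mould in the frame of tray between 0.003 and 0.0085 m and x of mould in the frame of tray between -0.034 and 0.034 m and y of mould in the frame of tray between -0.021 and 0.021 m and angle between each of mould, filler_medium, filler_wide's own z axis and vertical below 0.04 rad and linear speed of each of mould, filler_medium, filler_wide, filler_thin below 0.02 m/s and angle between the x axis of each of mould, filler_medium and the x axis of tray, either way round below 0.08 rad and z of filler_medium in the frame of tray between 0.003 and 0.0085 m and x of filler_medium in the frame of tray between -0.04 and 0.04 m and y of filler_medium in the frame of tray between -0.048 and 0.048 m and z of filler_wide in the frame of tray between 0.003 and 0.0085 m and x of filler_wide in the frame of tray between -0.066 and 0.066 m and y of filler_wide in the frame of tray between -0.01 and 0.01 m and angle between the x axis of filler_wide and the y axis of tray, either way round below 0.08 rad and height (world z) of filler_thin below 0.03 m and horizontal distance between filler_thin and tray above 0.07 m); the robot touches nothing.
It fails at once if the jar is shifted by more than 30 mm (distance of jar from where it was at the start of the episode above 0.03 m).
It fails at once if the screwdriver is shifted by more than 30 mm (distance of screwdriver from where it was at the start of the episode above 0.03 m).
It fails at once if the dish is shifted by more than 30 mm (distance of dish from where it was at the start of the episode above 0.03 m).
It also fails if it takes over 72 s, if anything falls off the work surface, if the arm or the gripper's body presses on something with over 40 N, if the wrist force passes 120 N, or if a joint passes its speed limit or range.

### The arm

A 6-joint arm with a two-finger parallel gripper is mounted at the origin on the work surface. World frame = base frame: x ahead of the robot, y to its left, z up, the work surface at z = 0. Lengths are in mm, angles in rad, forces in N, time in s.
With the tool pointing down it reaches from about 275 to 1000 mm from the base axis. Payload 8.4 kg.
Tool frame: the origin (TCP) lies midway between the tips of the shut fingers; the grasp point (between the pads) lies 19 mm behind it; z points along the fingers, y is the line along which they close (so a half turn about z gives the same grasp; the last joint's range is limited). The gripper opens to 85 mm and grips with 20 to 120 N. Pads are 22 mm wide; open, the fingers measure 114 mm over their backs; the gripper's body (76 mm by 85 mm) begins 54 mm behind the grasp point. The pads swing forward as they close: fully open they stand 13 mm farther back than shut.
Start: joints at [1.252, 0.353, 1.633, -0, 1.155, -0.002], TCP at [194.703, 593.901, 231.281] pointing down, gripper open.
Joint ranges: [-2.63, 2.63], [-0.92, 2.1], [0.06, 2.66], [-1.3, 4.44], [0, 2.69], [-3.02, 3.02]. Speed limits (rad/s): [2.22, 2.22, 2.79, 3.14, 3.14, 3.14].

### API

Orientations are given as [roll, pitch, yaw] about the fixed x, y, z axes, in that order (R = Rz(yaw) Ry(pitch) Rx(roll)).
In Python, from rig import r gives the robot as it stands.
- The arm moves only by the shell command python3 -m inch 'ROWS' [OPENING] [FORCE]. ROWS is JSON, a list that holds one entry, the list of rows, each a list of 6 numbers: the shift along the tool's x, y, z scaled (see below), then the turn, a rotation vector about the tool's x, y, z scaled (see below). In form: [[[tx, ty, tz, wx, wy, wz], ...]]. A call has 1 to 8 rows; each row is the pose to reach, as a shift and turn from the pose commanded when the call began, along the tool's axes at that moment, turning the shorter way round; what a row does not reach only later rows make up. The controller multiplies each number of a shift by 20 cm and each number of a turn by pi rad. A row lasts 1/12 s, in which the tool goes at most 41.7 mm and 7.16 degrees, less where a joint would pass 70% of its speed; a pose out of reach is approached as far as the arm can. A call with a number of a shift or a turn outside -1 to 1 is refused whole. A call with a gripper value outside its range is refused whole. OPENING is the gripper's target within -1 to 1 (fully open at 1, half-way at 0, shut at -1), set as the call begins (- or left out, the last holds). The fingers move at their own pace and stop on an object; FORCE is the grip in N (left out, the last holds). Time passes only in rows, so rows that repeat a pose let the fingers close. It gives the time, the measured TCP pose, the force, the opening and the grip force at its end, in the units of the state.
- r.sense(): the state, without advancing time (a new reading comes with each control period).
- r.grab_frame(name): name is "side" or "top"; returns the picture (480x640x3 uint8, red, green, blue); there is no depth.
- r.camera_info(name): a dict with "K" (3x3 intrinsics, pixels), "rvec" (rotation vector, rad) and "tvec" (3), from world to camera coordinates, as OpenCV has them. Camera axes: x right, y down, z forward; pixel columns grow to the right and rows downward; lengths in mm; the calibration is good to about 2 mm. A picture is of the moment at which its call begins. camera_info takes no time and is no camera call.
- r.sign_off(): hands the job in; it is judged then, once.
The state is a dict: "clock": time; "qpos": joint angles; "qvel": joint speeds; "joint_efforts": joint torques, N m; "eef_pos": TCP position; "tcp_rot": TCP orientation; "contact_force": force on the tool from outside, world axes, zero at the start; "wrist_torque": the same for the moment, N m; "opening": opening from 0.0 (shut) to 1.0 (fully open); "grasp_force": force on a finger pad.
Only numpy, scipy, OpenCV 4.12 (cv2) and the standard library are available. Lean on these libraries where they do the work, as an engineer would, in place of code of your own. Each camera call takes 0.05 s, during which the arm holds its last target. There are 200 camera calls.

## Working session

There is one attempt and no reset: what is moved stays moved. The work goes in short steps, Python scripts to look and compute and a shell command to move; the robot and the scene stay as the last step left them, time stands still between calls to the robot, and variables do not carry over. Pictures are saved under pics/ and viewed, at most 10 in all, crops included, and the job is handed in when it is done.

```bash
mkdir -p pics; ls; python3 - <<'E'
from rig import r
import cv2
for n in("top","side"):
    f=r.grab_frame(n); cv2.imwrite(f"pics/{n}0.png",f[:,:,::-1]); c=r.camera_info(n); print(n,c)
print(r.sense())
E
```

```text
pics
top {'K': array([[563.25370585,   0.        , 315.74106597],
       [  0.        , 563.25370585, 243.27231319],
       [  0.        ,   0.        ,   1.        ]]), 'rvec': array([ 2.13363232, -2.11766273,  0.19872377]), 'tvec': array([ -18.25551449,  525.80326747, 1241.88859272])}
side {'K': array([[533.0888071 ,   0.        , 325.2609633 ],
       [  0.        , 533.0888071 , 249.14663051],
       [  0.        ,   0.        ,   1.        ]]), 'rvec': array([ 2.33687683, -0.1645253 ,  0.09231813]), 'tvec': array([-501.17987937,   65.99217218, 1156.5889447 ])}
{'clock': 0.1, 'qpos': array([ 1.25163217e+00,  3.53563920e-01,  1.63405577e+00,  1.63506943e-05,
        1.15519475e+00, -2.38379884e-03]), 'qvel': array([-2.58487756e-04, -1.74020679e-03, -1.45293912e-03,  1.60112669e-03,
        2.08711715e-04,  6.96703823e-05]), 'joint_efforts': array([ 1.25802926e-03, -6.06355548e+01, -3.42815495e+01,  1.07638671e-04,
        4.08059423e-03,  6.45357645e-06]), 'eef_pos': array([194.54595676, 593.50583127, 230.64781201]), 'tcp_rot': array([-3.14037091e+00, -1.78631713e-05,  2.82480568e+00]), 'contact_force': array([-0.1845734 , -0.27550397,  0.14202447]), 'wrist_torque': array([ 0.012395  , -0.01734293,  0.01098652]), 'grasp_force': 0.0, 'opening': 0.9979044290727728}
```

View pics/top0.png

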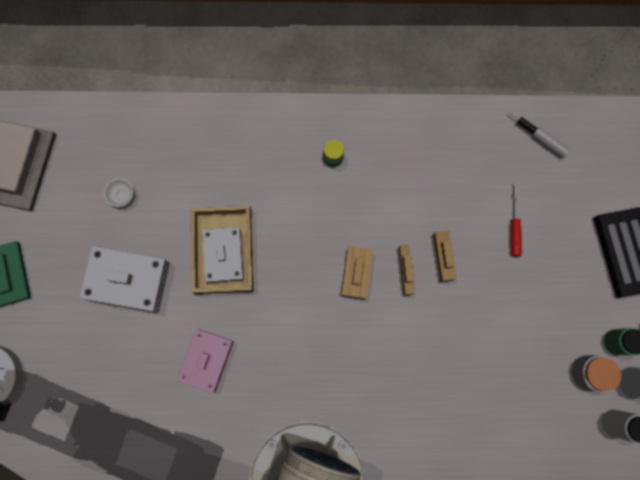

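View pics/side0.png

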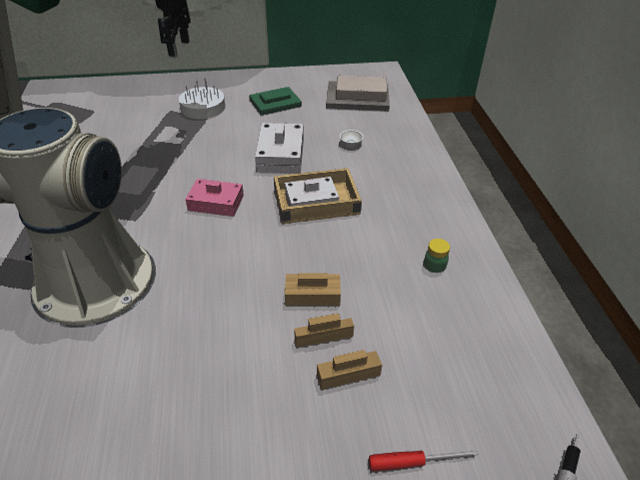

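The top view shows three mould-like things: grey in the tray at (223,254), a larger grey one at (124,279), and a pink one at (206,360). The one meant is (223,254), because it is not pink, is the smaller grey one, and is in the tray. The blocks are at (357,273), (407,270) and (445,257). The jar is at (334,153), the dish at (119,194) and the screwdriver at (516,222). I'll enlarge to confirm.

```bash
python3 - <<'E'
import cv2
f=cv2.imread("pics/top0.png")
def crop(x0,y0,w,h,s,o):
    c=cv2.resize(f[y0:y0+h,x0:x0+w],None,fx=s,fy=s,interpolation=cv2.INTER_CUBIC)
    c=cv2.convertScaleAbs(c,alpha=1.5)
    for x in range(-x0%10,w,10): cv2.line(c,(x*s,0),(x*s,6),(0,0,255),1); cv2.putText(c,str(x+x0),(x*s,16),0,.35,(0,0,255))
    for y in range(-y0%10,h,10): cv2.line(c,(0,y*s),(6,y*s),(0,0,255),1); cv2.putText(c,str(y+y0),(8,y*s+4),0,.35,(0,0,255))
    cv2.imwrite(o,c)
crop(180,200,84,100,6,"pics/c1.png"); crop(335,225,130,80,6,"pics/c2.png")
E
```

```text
(no output)
```

View pics/c1.png

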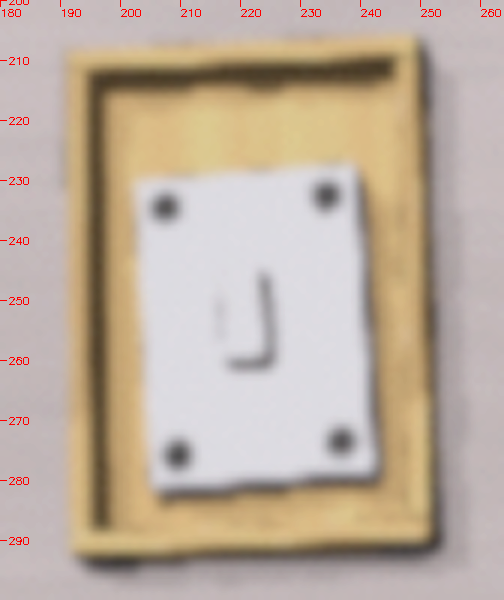

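View pics/c2.png

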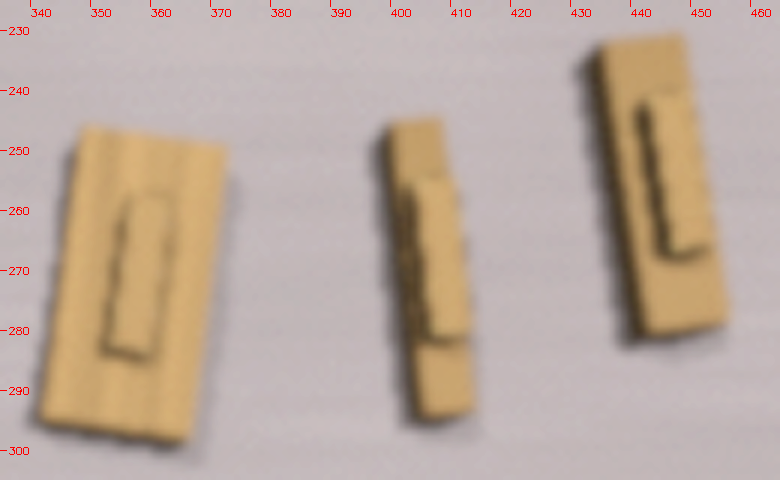

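The crops confirm it: the plain grey mould is in the tray at (223,254), with a small boss. The wide block is at (357,273), the thin one at (407,270) and the medium one at (445,257). I've read the corners off these crops and will fit the poses from them.

```bash
cat >h.py <<'E'
from rig import r
import numpy as np, cv2
from scipy.spatial.transform import Rotation as Ro
def back(uv,z,cam="top"):
    c=r.camera_info(cam);R=cv2.Rodrigues(c["rvec"])[0];t=c["tvec"]
    p=cv2.undistortPoints(np.array(uv,float).reshape(-1,1,2),c["K"],None)[:,0]
    d=np.c_[p,np.ones(len(p))]@R; o=-R.T@t
    return (o+d*((z-o[2])/d[:,2])[:,None])[:,:2]
def proj(P,cam="top"):
    c=r.camera_info(cam);return cv2.projectPoints(np.array(P,float),c["rvec"],c["tvec"],c["K"],None)[0][:,0]
def rect(uv,z,cam="top"):
    # corners TL,TR,BR,BL in picture, long side TL-BL: centre, yaw of long side, lengths
    p=back(uv,z,cam); v=(p[0]+p[1]-p[2]-p[3])/2; w=(p[0]+p[3]-p[1]-p[2])/2
    return p.mean(0).round(1),round(float(np.arctan2(v[1],v[0])),3),np.linalg.norm(v).round(1),np.linalg.norm(w).round(1)
def plan(x,y,z,yaw):
    "shift and turn, in row units, from the present pose to a tool-down pose; yaw mod pi, shorter way"
    s=r.sense();R=Ro.from_euler("xyz",s["tcp_rot"])
    T=R.inv().apply(np.array([x,y,z])-s["eef_pos"])/200
    c=R.as_euler("xyz")[2]; d=(yaw-c+np.pi/2)%np.pi-np.pi/2
    W=(R.inv()*Ro.from_euler("xyz",[np.pi,0,c+d])).as_rotvec()/np.pi
    print("T",T.round(4),"W",W.round(4),"dyaw",round(d,3),"j",s["qpos"].round(2),"t",s["clock"])
E
python3 - <<'E'
from h import *
print("tray",rect([(191.3,208.7),(249.7,206.3),(252.2,290),(192,292.2)],46))
m=rect([(202.2,230.2),(239.7,227.3),(243,279),(205.3,281.7)],44);print("mould",m)
print("wide",rect([(349.2,246.2),(373,249.8),(366.2,298.8),(341.7,294.7)],40))
print("med",rect([(435.5,232),(448.8,230.8),(456.2,278),(442,280.3)],40))
print("thin",rect([(400,245.8),(408.5,244.5),(413.8,293),(405.2,294.5)],40))
print("jar",back([(334,153)],60),"dish",back([(119,194)],28))
plan(*m[0],130,m[1])
E
```

```text
tray (array([512. , 201.9]), 0.057, np.float64(194.7), np.float64(135.7))
mould (array([499.4, 198.9]), 0.098, np.float64(120.3), np.float64(86.1))
wide (array([ 461.1, -110.3]), -0.151, np.float64(113.7), np.float64(55.8))
med (array([ 502.2, -313.1]), 0.108, np.float64(111.8), np.float64(32.1))
thin (array([ 468.7, -223.2]), 0.085, np.float64(112.5), np.float64(19.9))
jar [[739.09790496 -55.46947471]] dish [[644.69150339 451.77529866]]
T [-2.0631 -1.3994  0.5049] W [-4.00e-04 -1.00e-04 -1.32e-01] dyaw 0.415 j [ 1.25  0.35  1.63  0.    1.16 -0.  ] t 0.1
```

```bash
python3 -m inch '[[[-1,-0.7,0,0,0,-0.13],[-1,-0.7,0,0,0,-0.13],[-1,-0.7,0,0,0,-0.13],[-1,-0.7,0,0,0,-0.13],[-1,-0.7,0,0,0,-0.13],[-1,-0.7,0,0,0,-0.13],[-1,-0.7,0,0,0,-0.13],[-1,-0.7,0,0,0,-0.13]]]' 0.0 60; python3 -c "
from h import *
plan(499.4,198.9,110,.098)"
```

```text
clock: 0.77
eef_pos: [342.1, 397.0, 231.2]
tcp_rot: [-3.141, -0.0, -3.054]
contact_force: [0.1, 0.2, -0.4]
opening: 0.502
grasp_force: 0.0
T [-0.6963 -1.0557  0.6062] W [-0.0001 -0.0001 -0.0032] dyaw 0.01 j [ 0.86  0.2   1.85 -0.    1.1  -0.8 ] t 0.7667
```

```bash
python3 -m inch '[[[-0.69,-1,0.5,0,0,-0.003],[-0.69,-1,0.5,0,0,-0.003],[-0.69,-1,0.5,0,0,-0.003],[-0.69,-1,0.5,0,0,-0.003],[-0.69,-1,0.5,0,0,-0.003],[-0.69,-1,0.5,0,0,-0.003],[-0.69,-1,0.5,0,0,-0.003],[-0.69,-1,0.5,0,0,-0.003]]]'; python3 -c "
from h import *
plan(499.4,198.9,47,.098)
cv2.imwrite('pics/s1.png',cv2.resize(r.grab_frame('side')[120:260,230:410,::-1],None,fx=4,fy=4,interpolation=2))"
```

```text
clock: 1.43
eef_pos: [497.4, 210.7, 129.6]
tcp_rot: [-3.141, -0.002, -3.043]
contact_force: [-0.1, -0.3, -0.3]
opening: 0.502
grasp_force: 0.0
T [-0.005  -0.0595  0.413 ] W [-0.0003 -0.0007  0.0002] dyaw -0.001 j [ 0.4   0.35  1.9  -0.    0.89 -1.27] t 1.4333
```

View pics/s1.png

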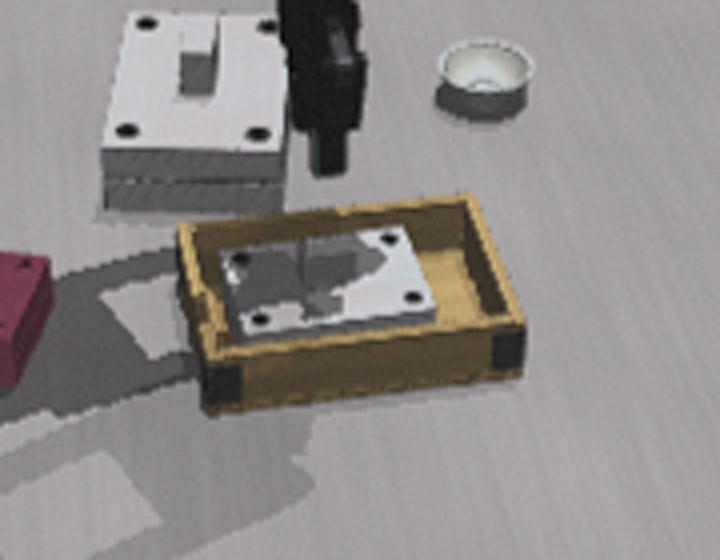

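The side crop shows the fingers above and slightly beyond the mould's boss, with a clear way down. I'll centre over it, descend and close.

```bash
python3 -m inch '[[[-0.005,-0.06,0.1,0,0,0],[-0.005,-0.06,0.2,0,0,0],[-0.005,-0.06,0.3,0,0,0],[-0.005,-0.06,0.36,0,0,0],[-0.005,-0.06,0.4,0,0,0],[-0.005,-0.06,0.405,0,0,0],[-0.005,-0.06,0.405,0,0,0]]]'; python3 -m inch '[[[0,0,0,0,0,0],[0,0,0,0,0,0],[0,0,0,0,0,0],[0,0,0,0,0,0],[0,0,0,0,0,0],[0,0,0,0,0,0]]]' -1 60
```

```text
clock: 2.07
eef_pos: [498.9, 201.0, 50.5]
tcp_rot: [3.142, -0.0, -3.04]
contact_force: [-0.1, -0.5, -0.1]
opening: 0.502
grasp_force: 0.0
clock: 2.57
eef_pos: [499.8, 200.6, 51.4]
tcp_rot: [3.141, 0.002, -3.041]
contact_force: [-1.4, 1.5, 6.4]
opening: 0.169
grasp_force: 59.6
```

```bash
python3 -m inch '[[[0.01,-0.01,0,0,0,0.007],[0.03,-0.03,0,0,0,0.014],[0.045,-0.045,0,0,0,0.014],[0.06,-0.06,0,0,0,0.014],[0.07,-0.07,0,0,0,0.014],[0.07,-0.07,0,0,0,0.014]]]'; python3 -c "
from h import *
plan(483,182.7,51.4,.057)"
```

```text
clock: 3.07
eef_pos: [488.1, 185.2, 51.5]
tcp_rot: [3.14, 0.004, -3.086]
contact_force: [3.7, 2.6, 5.7]
opening: 0.166
grasp_force: 60.2
T [ 0.0263 -0.0111  0.0001] W [ 0.0004  0.0012 -0.0004] dyaw 0.001 j [ 0.36  0.44  1.99  0.    0.71 -1.27] t 3.0667
```

```bash
python3 -m inch '[[[0.01,0,0,0,0,0],[0.02,0,0,0,0,0],[0.03,0,0,0,0,0],[0.03,0,0,0,0,0]]]';python3 -m inch '[[[0,-0.01,0,0,0,0],[0,-0.02,0,0,0,0],[0,-0.02,0,0,0,0],[0,-0.02,0,0,0,0]]]'
```

```text
clock: 3.4
eef_pos: [483.6, 185.2, 51.5]
tcp_rot: [3.14, 0.007, -3.085]
contact_force: [8.3, 1.1, 1.2]
opening: 0.172
grasp_force: 59.5
clock: 3.73
eef_pos: [483.7, 184.3, 51.7]
tcp_rot: [3.136, 0.007, -3.087]
contact_force: [3.0, 24.4, 1.4]
opening: 0.17
grasp_force: 60.1
```

```bash
python3 -m inch '[[[0.008,0.004,0,0,0,0],[0.016,0.004,0,0,0,0],[0.02,0.004,0,0,0,0],[0.02,0.004,0,0,0,0]]]'
```

```text
clock: 4.07
eef_pos: [483.5, 184.4, 52.2]
tcp_rot: [3.136, 0.014, -3.085]
contact_force: [17.5, 13.0, -7.8]
opening: 0.169
grasp_force: 59.1
```

```bash
python3 -m inch '[[[-0.016,0.006,0,0,0,0],[-0.016,0.006,0,0,0,0]]]';python3 -m inch '[[[0,0,0,0,0,0],[0,0,0,0,0,0],[0,0,0,0,0,0],[0,0,0,0,0,0]]]' 0; python3 -m inch '[[[0,0,-0.2,0,0,0],[0,-0.2,-0.4,0,0,0],[0,-0.4,-0.4,0,0,0],[0,-0.6,-0.4,0,0,0],[0,-0.8,-0.4,0,0,0],[0,-1,-0.4,0,0,0],[0,-1,-0.4,0,0,0]]]'; python3 - <<'E'
from h import *
plan(502.2,-313.1,130,.108)
f=r.grab_frame("top"); cv2.imwrite("pics/top1.png",f[:,:,::-1])
c=cv2.convertScaleAbs(cv2.resize(f[200:300,180:264,::-1],None,fx=6,fy=6,interpolation=2),alpha=1.5); cv2.imwrite("pics/c3.png",c)
E
```

```text
clock: 4.23
eef_pos: [483.6, 184.6, 51.6]
tcp_rot: [3.139, 0.007, -3.085]
contact_force: [9.4, 10.0, 0.9]
opening: 0.17
grasp_force: 60.2
clock: 4.57
eef_pos: [479.1, 182.0, 50.0]
tcp_rot: [-3.141, -0.001, -3.085]
contact_force: [0.1, -0.6, -0.4]
opening: 0.5
grasp_force: 0.0
clock: 5.15
eef_pos: [490.9, -22.5, 130.4]
tcp_rot: [-3.14, -0.0, -3.088]
contact_force: [-0.4, 0.5, -0.3]
opening: 0.499
grasp_force: 0.0
T [ 0.0216 -1.4541  0.0046] W [-0.0005 -0.     -0.0173] dyaw 0.054 j [-0.05  0.28  2.01 -0.    0.86 -1.67] t 5.15
```

View pics/c3.png

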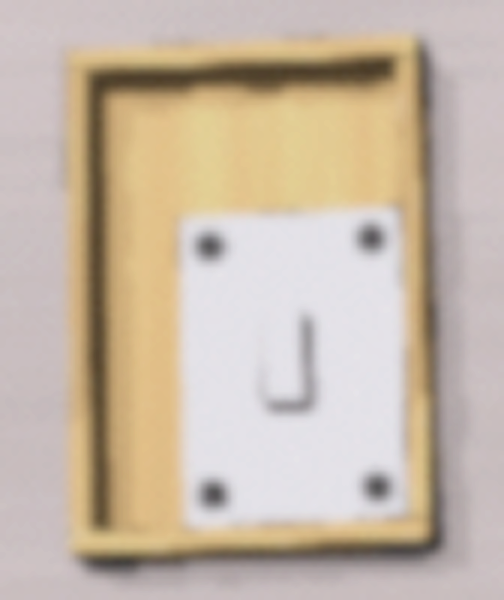

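Crop: the mould is flush in the right/bottom corner of the tray, with corners at crop (180,213), (400,207), (408,515) and (188,528). The gaps left are at the left (+y) and the top (+x). Next I'll go to the medium block.

```bash
python3 -c "
from h import *
a=np.array([(180,213),(400,207),(408,515),(188,528)])/6+[180,200]
print(rect(a,44))"
python3 -m inch '[[[0.02,-0.2,0,0,0,-0.017],[0.02,-0.4,0,0,0,-0.017],[0.02,-0.6,0,0,0,-0.017],[0.02,-0.8,0,0,0,-0.017],[0.02,-1,0,0,0,-0.017],[0.02,-1,0,0,0,-0.017]]]'; python3 -c "
from h import *
plan(502.2,-313.1,130,.108)"
```

```text
(array([484.7, 183.6]), 0.061, np.float64(120.2), np.float64(83.7))
clock: 5.7
eef_pos: [499.6, -222.1, 130.5]
tcp_rot: [-3.139, 0.001, -3.034]
contact_force: [0.6, -0.8, 0.8]
opening: 0.498
grasp_force: 0.0
T [ 0.0361 -0.4538  0.0034] W [-0.0008  0.0004 -0.0001] dyaw 0.0 j [-0.42  0.35  1.89 -0.    0.89 -2.1 ] t 5.7
```

```bash
python3 -m inch '[[[0.036,-0.2,0,0,0,0],[0.036,-0.4,0,0,0,0],[0.036,-0.454,0,0,0,0],[0.036,-0.454,0.15,0,0,0],[0.036,-0.454,0.3,0,0,0],[0.036,-0.454,0.38,0,0,0],[0.036,-0.454,0.425,0,0,0],[0.036,-0.454,0.425,0,0,0]]]'; python3 -m inch '[[[0,0,0,0,0,0],[0,0,0,0,0,0],[0,0,0,0,0,0],[0,0,0,0,0,0],[0,0,0,0,0,0]]]' -1 60;  python3 -m inch '[[[0,0,-0.1,0,0,0],[0,0,-0.25,0,0,0],[0,0,-0.4,0,0,0],[0,0,-0.4,0,0,0]]]'; python3 - <<'E'
from h import *
T=np.array([512.6,202.9]);y=.058
R=np.array([[np.cos(y),-np.sin(y)],[np.sin(y),np.cos(y)]])
m=T+R@[-30.5,42.5];w=T+R@[60,0];print("med",m,"wide",w)
plan(*m,130,y)
E
```

```text
clock: 6.37
eef_pos: [500.5, -306.3, 43.2]
tcp_rot: [3.139, -0.003, -3.031]
contact_force: [-0.8, -0.3, 0.6]
opening: 0.501
grasp_force: 0.0
clock: 6.78
eef_pos: [502.6, -308.5, 46.7]
tcp_rot: [-3.14, 0.002, -3.031]
contact_force: [0.9, 1.8, 7.6]
opening: 0.176
grasp_force: 59.8
clock: 7.12
eef_pos: [504.4, -309.9, 131.1]
tcp_rot: [-3.136, 0.007, -3.031]
contact_force: [1.1, -1.8, -0.5]
opening: 0.174
grasp_force: 58.9
med [479.68766843 243.56052669] wide [572.49910829 206.37804921]
T [-0.1822  2.7643 -0.0077] W [-0.0016  0.0021  0.0167] dyaw -0.052 j [-0.55  0.41  1.8  -0.    0.93 -2.23] t 7.1167
```

```bash
python3 -m inch '[[[0,0.2,-0.05,0,0,0],[-0.06,0.4,-0.05,0,0,0.016],[-0.06,0.6,-0.05,0,0,0.016],[-0.06,0.8,-0.05,0,0,0.016],[-0.06,1,-0.05,0,0,0.016],[-0.06,1,-0.05,0,0,0.016]]]';python3 -m inch '[[[0,0.2,0,0,0,0],[0,0.4,0,0,0,0],[0,0.6,0,0,0,0],[0,0.8,0,0,0,0],[0,1,0,0,0,0],[0,1,0,0,0,0]]]'; python3 -c "
from h import *
plan(479.7,243.6,130,.058)"
```

```text
clock: 7.62
eef_pos: [489.5, -102.6, 135.1]
tcp_rot: [3.139, -0.002, -3.079]
contact_force: [0.7, -0.8, -0.5]
opening: 0.173
grasp_force: 59.1
clock: 8.12
eef_pos: [479.0, 97.1, 135.6]
tcp_rot: [3.14, 0.001, -3.078]
contact_force: [0.1, 0.1, -0.6]
opening: 0.17
grasp_force: 59.3
T [-0.05    0.7305  0.0295] W [0.0006 0.0004 0.0019] dyaw -0.006 j [ 0.2   0.26  2.01  0.    0.87 -1.44] t 8.1167
```

```bash
python3 -m inch '[[[0,0.2,0,0,0,0],[0,0.4,0,0,0,0],[-0.05,0.6,0,0,0,0.002],[-0.05,0.73,0,0,0,0.002],[-0.05,0.73,0,0,0,0.002],[-0.05,0.73,0.0,0,0,0.002],[-0.05,0.73,0.0,0,0,0.002],[-0.05,0.73,0.0,0,0,0.002]]]'; python3 - <<'E'
from h import *
plan(479.7,243.6,60,.058)
f=r.grab_frame("top");g=r.grab_frame("side")
c=cv2.convertScaleAbs(cv2.resize(f[195:305,175:265,::-1],None,fx=4,fy=4,interpolation=2),alpha=1.5)
d=cv2.resize(g[130:240,260:370,::-1],None,fx=4,fy=4,interpolation=2); cv2.imwrite("pics/c4.png",np.hstack([c,d]))
E
```

```text
clock: 8.78
eef_pos: [480.4, 236.7, 135.2]
tcp_rot: [-3.141, -0.001, -3.088]
contact_force: [0.4, -0.5, -0.6]
opening: 0.175
grasp_force: 59.4
T [0.0013 0.0347 0.3758] W [-0.0002 -0.0002 -0.0016] dyaw 0.005 j [ 0.46  0.33  1.91 -0.    0.9  -1.17] t 8.7833
```

View pics/c4.png

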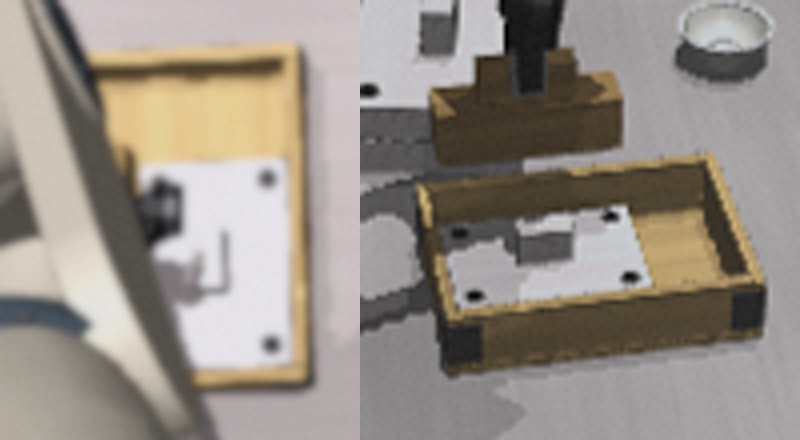

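The medium block hangs level and gripped near the middle of its rib; its near top edge runs from crop (440,117) to (622,97). I'll check the grip offset from those points.

```bash
python3 - <<'E'
from h import *
p=back([(280,159.25),(325.5,154.25)],128.5,"side");print(p,p.mean(0))
print("tray near top corners chk",back([(260+80/4,130+320/4),(260+402/4,130+278/4)],46,"side"))
y=.058;R=np.array([[np.cos(y),-np.sin(y)],[np.sin(y),np.cos(y)]])
print([np.array([512.6,202.9])+R@[a,-68] for a in(-98,98)])
plan(479.7,243.6,60,.058)
E
```

```text
[[427.68802869 216.08519617]
 [538.41460087 223.49030282]] [483.05131478 219.78774949]
tray near top corners chk [[416.46253761 127.47113977]
 [613.79807188 142.11627696]]
[array([418.7065789 , 129.33353023]), array([614.37699931, 140.69515765])]
T [0.0024 0.0345 0.3763] W [-0.0001 -0.0001 -0.0017] dyaw 0.005 j [ 0.46  0.33  1.91 -0.    0.9  -1.17] t 8.8833
```

```bash
python3 -m inch '[[[0.007,0.037,0.1,0,0,-0.002],[0.007,0.037,0.17,0,0,-0.002],[0.007,0.037,0.17,0,0,-0.002],[0.007,0.037,0.17,0,0,-0.002],[0.007,0.037,0.17,0,0,-0.002]]]';  python3 -m inch '[[[0,0,0.025,0,0,0],[0,0,0.05,0,0,0],[0,0,0.075,0,0,0],[0,0,0.075,0,0,0]]]'
```

```text
clock: 9.3
eef_pos: [479.2, 244.8, 101.9]
tcp_rot: [3.141, 0.0, -3.082]
contact_force: [-0.9, 0.6, -1.3]
opening: 0.169
grasp_force: 59.5
clock: 9.63
eef_pos: [478.3, 244.9, 85.4]
tcp_rot: [-3.141, -0.001, -3.081]
contact_force: [0.0, -0.5, -2.3]
opening: 0.17
grasp_force: 59.5
```

```bash
python3 -m inch '[[[0,0,0.03,0,0,0],[0,0,0.06,0,0,0],[0,0,0.09,0,0,0],[0,0,0.12,0,0,0],[0,0,0.14,0,0,0],[0,0,0.14,0,0,0]]]'; python3 -m inch '[[[0,0,0.01,0,0,0],[0,0,0.02,0,0,0],[0,0,0.03,0,0,0],[0,0,0.03,0,0,0]]]'
```

```text
clock: 10.13
eef_pos: [478.3, 245.0, 57.2]
tcp_rot: [-3.141, -0.001, -3.081]
contact_force: [-0.3, -0.1, -0.7]
opening: 0.171
grasp_force: 59.5
clock: 10.47
eef_pos: [478.9, 245.3, 52.7]
tcp_rot: [3.142, 0.0, -3.081]
contact_force: [-0.9, -1.2, 5.3]
opening: 0.169
grasp_force: 60.0
```

```bash
python3 -m inch '[[[0,0,0,0,0,0],[0,0,0,0,0,0],[0,0,0,0,0,0],[0,0,0,0,0,0]]]' 0; python3 -m inch '[[[0,0,-0.2,0,0,0],[0,0,-0.4,0,0,0],[0,-0.2,-0.4,0,0,0],[0,-0.4,-0.4,0,0,0],[0,-0.6,-0.4,0,0,0],[0,-0.8,-0.4,0,0,0],[0,-1,-0.4,0,0,0],[0,-1,-0.4,0,0,0]]]'; python3 -c "
from h import *
plan(461.1,-110.3,130,-.151)"
```

```text
clock: 10.8
eef_pos: [478.8, 245.3, 52.3]
tcp_rot: [3.142, 0.0, -3.081]
contact_force: [0.8, -0.7, 0.6]
opening: 0.498
grasp_force: 0.0
clock: 11.47
eef_pos: [490.8, 40.1, 132.4]
tcp_rot: [-3.14, 0.0, -3.085]
contact_force: [0.3, -0.3, 1.0]
opening: 0.5
grasp_force: 0.0
T [ 0.1907 -0.7425  0.0132] W [-0.0005  0.0001  0.0661] dyaw -0.208 j [ 0.08  0.28  2.   -0.    0.86 -1.55] t 11.4667
```

```bash
python3 -m inch '[[[0.05,-0.2,0,0,0,0.033],[0.1,-0.4,0,0,0,0.066],[0.15,-0.6,0,0,0,0.066],[0.19,-0.74,0,0,0,0.066],[0.19,-0.74,0,0,0,0.066],[0.19,-0.74,0,0,0,0.066],[0.19,-0.74,0,0,0,0.066],[0.19,-0.74,0,0,0,0.066]]]'; python3 - <<'E'
from h import *
plan(461.1,-110.3,45.5,-.151)
f=r.grab_frame("top");g=r.grab_frame("side")
c=cv2.convertScaleAbs(cv2.resize(f[200:300,185:260,::-1],None,fx=5,fy=5,interpolation=2),alpha=1.5)
d=cv2.resize(g[160:260,270:365,::-1],None,fx=4.2,fy=5,interpolation=2)
d=cv2.resize(g[230:330,270:354,::-1],None,fx=5,fy=5,interpolation=2); cv2.imwrite("pics/c5.png",np.hstack([c,d]))
E
```

```text
clock: 12.13
eef_pos: [462.0, -103.5, 132.3]
tcp_rot: [3.141, -0.0, 2.995]
contact_force: [-0.9, -0.6, 0.7]
opening: 0.503
grasp_force: 0.0
T [-3.000e-04 -3.440e-02  4.338e-01] W [ 0.0001 -0.      0.0015] dyaw -0.005 j [-0.22  0.25  2.04  0.    0.85 -1.65] t 12.1333
```

View pics/c5.png

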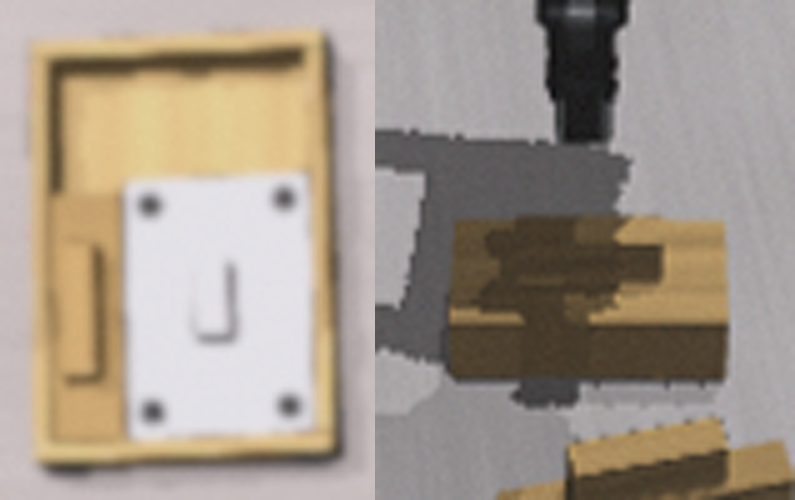

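The left crop shows the medium block down beside the mould, with its end short of the mould's end, so the end gap is clear. The right crop shows the open gripper over the wide block. I'll pick it up.

```bash
python3 -m inch '[[[0,-0.034,0.1,0,0,0.001],[0,-0.034,0.25,0,0,0.001],[0,-0.034,0.38,0,0,0.001],[0,-0.034,0.43,0,0,0.001],[0,-0.034,0.43,0,0,0.001],[0,-0.034,0.43,0,0,0.001]]]'; python3 -m inch '[[[0,0,0,0,0,0],[0,0,0,0,0,0],[0,0,0,0,0,0],[0,0,0,0,0,0],[0,0,0,0,0,0]]]' -1 70;  python3 -m inch '[[[0,0,-0.1,0,0,0],[0,0,-0.25,0,0,0],[0,0,-0.45,0,0,0],[0,0,-0.45,0,0,0]]]'; python3 -c "
from h import *
plan(572.5,206.4,140,1.629)"
```

```text
clock: 12.73
eef_pos: [460.9, -110.6, 46.4]
tcp_rot: [3.141, -0.001, 2.992]
contact_force: [-0.3, 0.1, -0.6]
opening: 0.497
grasp_force: 0.0
clock: 13.15
eef_pos: [461.9, -111.3, 47.6]
tcp_rot: [3.142, 0.002, 2.991]
contact_force: [-0.6, 2.4, 8.9]
opening: 0.167
grasp_force: 70.4
clock: 13.48
eef_pos: [464.4, -112.1, 142.6]
tcp_rot: [-3.141, 0.009, 2.991]
contact_force: [2.4, -0.5, -1.4]
opening: 0.171
grasp_force: 69.2
T [-0.2956  1.6553  0.0141] W [0.0018 0.0027 0.4336] dyaw -1.362 j [-0.24  0.23  2.03 -0.    0.87 -1.66] t 13.4833
```

```bash
python3 -m inch '[[[0,0.15,0,0,0,0.04],[-0.05,0.3,0,0,0,0.08],[-0.1,0.45,0,0,0,0.12],[-0.15,0.6,0,0,0,0.16],[-0.2,0.75,0,0,0,0.2],[-0.2,0.85,0,0,0,0.24],[-0.2,0.95,0,0,0,0.28],[-0.2,0.95,0,0,0,0.3]]]'; python3 -c "
from h import *
plan(572.5,206.4,140,1.629)"
```

```text
clock: 14.15
eef_pos: [529.5, 73.7, 136.4]
tcp_rot: [3.14, -0.0, 2.044]
contact_force: [-0.1, 0.6, -1.9]
opening: 0.168
grasp_force: 69.5
T [ 0.4925  0.4936 -0.0171] W [ 0.0004 -0.0003  0.132 ] dyaw -0.415 j [ 0.13  0.33  1.91  0.    0.9  -0.34] t 14.15
```

```bash
python3 -m inch '[[[0.1,0.1,-0.02,0,0,0.04],[0.2,0.2,-0.02,0,0,0.08],[0.3,0.3,-0.02,0,0,0.12],[0.4,0.4,-0.02,0,0,0.132],[0.49,0.49,-0.02,0,0,0.132],[0.49,0.49,-0.02,0,0,0.132],[0.49,0.49,-0.02,0,0,0.132],[0.49,0.49,-0.02,0,0,0.132]]]'; python3 - <<'E'
from h import *
plan(572.5,206.4,100,1.629)
g=r.grab_frame("side")
f=r.grab_frame("top")
c=cv2.convertScaleAbs(cv2.resize(f[190:290,190:265,::-1],None,fx=5,fy=5,interpolation=2),alpha=1.5)
d=cv2.resize(g[130:230,280:364,::-1],None,fx=5,fy=5,interpolation=2); cv2.imwrite("pics/c6.png",np.hstack([c,d]))
E
```

```text
clock: 14.82
eef_pos: [570.1, 202.3, 140.0]
tcp_rot: [-3.141, 0.001, 1.635]
contact_force: [0.3, -0.7, -3.4]
opening: 0.172
grasp_force: 69.5
T [0.0197 0.0136 0.1998] W [-0.0003  0.0002  0.0018] dyaw -0.006 j [ 0.34  0.42  1.76 -0.    0.97  0.27] t 14.8167
```

View pics/c6.png

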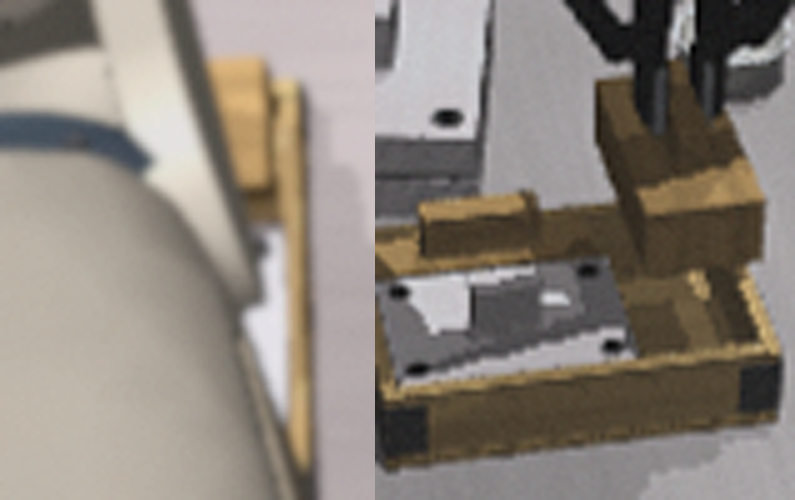

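The wide block hangs above the end gap. Its near top edge in the side crop runs from (642,216) to (764,200), with the far left corner at (597,84). In the top crop the right end runs from (265,60) to (267,190).

```bash
python3 - <<'E'
from h import *
s=r.sense();p=s["eef_pos"][:2];yb=s["tcp_rot"][2]
R=np.array([[np.cos(yb),-np.sin(yb)],[np.sin(yb),np.cos(yb)]])
print("expect corners",[ (p+R@[a,b]).round(1) for a,b in((-57,28.5),(-57,-28.5),(57,28.5))])
print("side",back([(333.4,173.2),(357.8,170),(324.4,146.8)],132.4,"side"))
print("top",back([(243,202),(243.4,228)],132.4))
plan(573,206.4,100,1.629)
E
```

```text
expect corners [array([545.3, 143.1]), array([602.2, 146.7]), array([538.2, 256.9])]
side [[544.24752104 139.66317549]
 [602.46898317 144.95520958]
 [539.5512466  249.83727842]]
top [[600.13018538 144.22776903]
 [542.49521027 141.58445792]]
T [0.0223 0.0156 0.2007] W [-0.0002  0.0001  0.0014] dyaw -0.004 j [ 0.34  0.42  1.76 -0.    0.97  0.28] t 14.9167
```

```bash
python3 -m inch '[[[0.03,0.0155,0.1,0,0,0.001],[0.03,0.0155,0.175,0,0,0.001],[0.03,0.0155,0.175,0,0,0.001],[0.03,0.0155,0.175,0,0,0.001],[0.03,0.0155,0.175,0,0,0.001]]]'; python3 -m inch '[[[0,0,0.025,0,0,0],[0,0,0.05,0,0,0],[0,0,0.075,0,0,0],[0,0,0.1,0,0,0],[0,0,0.1,0,0,0]]]'
```

```text
clock: 15.33
eef_pos: [573.7, 208.5, 106.0]
tcp_rot: [3.141, -0.0, 1.63]
contact_force: [0.6, 0.4, -1.8]
opening: 0.167
grasp_force: 69.4
clock: 15.75
eef_pos: [572.7, 208.7, 84.1]
tcp_rot: [-3.14, 0.0, 1.631]
contact_force: [1.0, 0.4, -2.4]
opening: 0.161
grasp_force: 69.5
```

Now inside the walls with no contact; going on down.

```bash
python3 -m inch '[[[0,0,0.025,0,0,0],[0,0,0.05,0,0,0],[0,0,0.075,0,0,0],[0,0,0.1,0,0,0],[0,0,0.125,0,0,0],[0,0,0.125,0,0,0]]]';python3 -m inch '[[[0,0,0.012,0,0,0],[0,0,0.024,0,0,0],[0,0,0.034,0,0,0],[0,0,0.034,0,0,0]]]'
```

```text
clock: 16.25
eef_pos: [572.7, 208.8, 59.0]
tcp_rot: [-3.14, 0.001, 1.631]
contact_force: [0.1, 0.1, -2.4]
opening: 0.165
grasp_force: 69.4
clock: 16.58
eef_pos: [573.7, 209.1, 53.7]
tcp_rot: [3.141, -0.0, 1.631]
contact_force: [0.2, 0.5, 0.2]
opening: 0.167
grasp_force: 69.7
```

```bash
python3 -m inch '[[[0,0,0.008,0,0,0],[0,0,0.008,0,0,0],[0,0,0.008,0,0,0]]]';python3 -m inch '[[[0,0,0,0,0,0],[0,0,0,0,0,0],[0,0,0,0,0,0],[0,0,0,0,0,0]]]' 0; python3 -m inch '[[[0,0,-0.2,0,0,0],[0,0,-0.5,0,0,0],[-0.2,0,-0.5,0,0,0],[-0.4,0,-0.5,0,0,0],[-0.6,0,-0.5,0,0,0],[-0.8,0,-0.5,0,0,0],[-1,0,-0.5,0,0,0],[-1,0,-0.5,0,0,0]]]'; python3 - <<'E'
from h import *
f=r.grab_frame("top");g=r.grab_frame("side")
c=cv2.convertScaleAbs(cv2.resize(f[200:300,185:260,::-1],None,fx=5,fy=5,interpolation=2),alpha=1.5)
d=cv2.resize(g[150:234,275:360,::-1],None,fx=5,fy=5.953,interpolation=2)[:500]; d=cv2.resize(d,(425,500)); cv2.imwrite("pics/c7.png",np.hstack([c,d]))
E
```

```text
clock: 16.83
eef_pos: [574.1, 209.2, 53.5]
tcp_rot: [3.14, -0.0, 1.631]
contact_force: [-2.8, -0.8, 12.1]
opening: 0.166
grasp_force: 71.4
clock: 17.17
eef_pos: [573.5, 209.0, 51.8]
tcp_rot: [3.142, 0.0, 1.631]
contact_force: [-0.1, 0.8, -0.6]
opening: 0.502
grasp_force: 0.0
clock: 17.83
eef_pos: [585.6, 3.3, 152.0]
tcp_rot: [3.141, 0.002, 1.627]
contact_force: [0.6, -0.2, -0.7]
opening: 0.5
grasp_force: 0.0
```

View pics/c7.png

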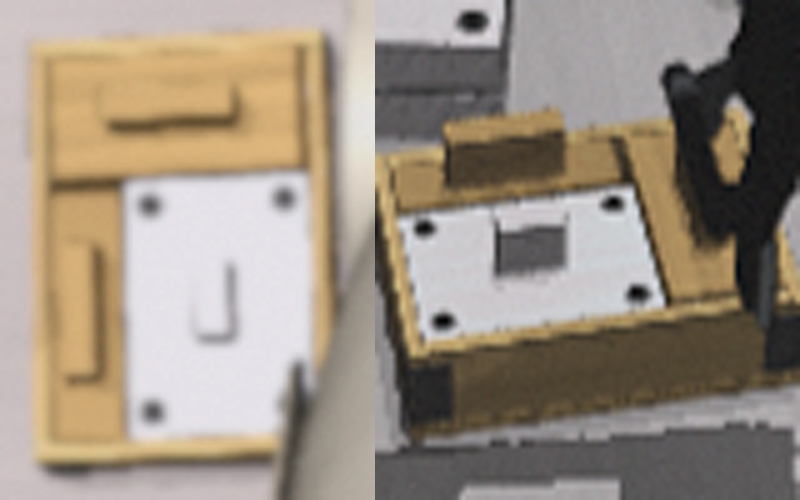

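Both blocks sit flush with the rim beside and across the end of the mould, ribs up, and the gripper is clear. Handing in.

```bash
python3 -c "
from rig import r
print(r.sign_off())"
```

```text
the job is handed in; nothing more can be done
None
```

The mould is in the tray's corner nearest the robot, on its right-hand side, with the medium and wide blocks seated on the floor beside it and across its end. The thin block was left on the bench, and I handed the job in at about 18 s; sign-off returned no verdict.

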